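# Clear the fixture plate and rack the boards

## Robot

A 7-joint arm with a two-finger parallel gripper is mounted at the origin on the work surface. World frame = base frame: x ahead of the robot, y to its left, z up, the work surface at z = 0. Lengths are in m, angles in rad, forces in N, time in s.
With the tool pointing down it reaches from about 0.35 to 0.9 m from the base axis. Payload 8.1 kg.
Tool frame: the origin (TCP) lies on the centre line of the jaws, within the pads' length; the fingertips stand 11 mm ahead of it and the grasp point (between the pads) lies 8 mm behind it (arm.nose_length is the distance from the TCP to the fingertips, in m); z points along the fingers, y is the line along which they close (so a half turn about z gives the same grasp; the last joint's range is limited). The gripper opens to 92 mm and grips with 3 to 60 N. Pads are 19 mm wide; open, the fingers measure 130 mm over their backs; the gripper's body (75 mm by 190 mm) begins 47 mm behind the grasp point.
Start: joints at [1.188, 0.434, 0.025, 1.573, -0.012, 1.134, -0.075], TCP at [0.173, -0.601, 0.238] pointing down, gripper open.
Joint ranges: [-2.62, 2.62], [-0.44, 2.09], [-1.27, 1.32], [0.08, 2.57], [-1.32, 4.46], [0.12, 2], [-2.74, 2.74]. Speed limits (rad/s): [2.22, 2.22, 3.01, 3.01, 3.14, 3.14, 3.14].

## Interface

Orientations are given as a rotation vector (axis times angle).
In Python, from cell import arm gives the robot as it stands.
- The arm moves only by the tool jog_arm, never from a script. Its argument "moves" is a list of rows, each a list of 4 numbers: the shift along the tool's x, y, z in m, then the turn about the tool's z in rad. In form: [[tx, ty, tz, spin], ...]. A call has 1 to 20 rows; each row is the pose to reach, as a shift and turn from the pose commanded when the call began, along the tool's axes at that moment; what a row does not reach only later rows make up. A row lasts 1/8 s, in which the tool goes at most 62.5 mm and 10.7 degrees, less where a joint would pass 70% of its speed; a pose out of reach is approached as far as the arm can. A call with a gripper value outside its range is refused whole. "hand" is the finger opening in m, from 0 to 0.0918, set as the call begins (left out, the last holds). The fingers move at their own pace and stop on an object; "newtons" is the grip in N (left out, the last holds). Time passes only in rows, so rows that repeat a pose let the fingers close. It gives the time, the measured TCP pose, the force, the opening and the grip force at its end, in the units of the state.
- arm.observe(): the state, without advancing time (a new reading comes with each control period).
- arm.get_image(name): name is "scene" or "top"; returns a dict with "color" (384x512x3 uint8, red, green, blue), "z_map" (384x512 float32, m along the optical axis (not along the pixel's ray), 0 where there is no reading), "fx", "fy", "cx", "cy" (pixels), "rvec" (rotation vector, rad) and "tvec" (3), from world to camera coordinates, as OpenCV has them. Camera axes: x right, y down, z forward; pixel columns grow to the right and rows downward; lengths in m; the calibration is good to about 2 mm. A picture is of the moment at which its call begins.
- arm.sign_off(): hands the job in; it is judged then, once.
The state is a dict: "clock": time; "joints": joint angles; "dq": joint speeds; "joint_efforts": joint torques, N m; "position": TCP position; "ee_rot": TCP orientation; "force": force on the tool from outside, world axes, zero at the start; "ft_torque": the same for the moment, N m; "width": opening from 0.0 (shut) to 1.0 (fully open); "gripper_force": force on a finger pad.
Only numpy, scipy, OpenCV 4.12 (cv2) and the standard library are available. Lean on these libraries where they do the work, as an engineer would, in place of code of your own. Each camera call takes 0.05 s, during which the arm holds its last target. There are 200 camera calls.

## Task

Finish off this batch of circuit boards: with the scraper block, wipe every loose break-off tab off the fixture plate into the tray at its open side (do not touch the tabs with the fingers), then stand the scraper back upright on its rubber pad. Stand every board from the leaning stand upright on its lower edge in the slotted rack, one to a slot, fully down in the slot and about centred along it. Leave the cup, bottle and screwdriver alone.

Things in the scene. Friction and masses are not known exactly. Their poses are not given: they have to be found in the camera images.
- fixture: fixed aluminium plate, 150 (x) x 128 (y) mm, top 50 mm above the bench; black rims (8 wide, 12 high) on its +x, +y, -y sides, 112 mm clear between the side rims; -x side open, edge at x = -75 mm, with a black tray beyond it: inside from x = -75 to -165 mm, 118 mm wide, floor 6, walls 40 mm above the bench. Origin: on the bench under the plate's centre
- pad: fixed black rubber pad, 100 (x) x 130 (y) x 4 mm thick; origin at the centre of its underside, top 4 mm above it
- scraper: loose scraper block, about 0.22 kg, standing on its foot on the pad: black foot 40 (x) x 100 (y) x 25 (z) mm, and on it an upright wooden grip 22 (x) x 80 (y) mm that reaches from 25 to 80 mm above the underside. Origin: centre of the underside; z up
- stand: fixed black leaning stand, base 270 (x) x 108 (y) mm, four places: a board with its lower edge at x = -80, -20, 40 or 100 mm, 22 mm above the bench, leans back 25 degrees (top towards -x) on a 5 mm thick rest behind the lower 55 mm of its rear face. Cheeks 35 mm high. Origin: centre of the underside
- rack: fixed grey slotted rack, 250 (x) x 110 (y) x 40 (z) mm, with four slots that run along y right through, at x = -81, -27, 27 and 81 mm; each slot is 13 mm wide (mouth chamfered to 25 mm), its floor 10 mm above the bench, 30 mm deep. Origin: centre of the underside
- tab0: loose break-off tab (cutting scrap) on the fixture plate, 20 (x) x 12 (y) x 8 (z) mm; origin at the centre of its underside; may be absent
- tab1: loose break-off tab (cutting scrap) on the fixture plate, 20 (x) x 12 (y) x 8 (z) mm; origin at the centre of its underside; may be absent
- tab2: loose break-off tab (cutting scrap) on the fixture plate, 20 (x) x 12 (y) x 8 (z) mm; origin at the centre of its underside; may be absent
- tab3: loose break-off tab (cutting scrap) on the fixture plate, 20 (x) x 12 (y) x 8 (z) mm; origin at the centre of its underside; may be absent
- board0: loose metal-backed circuit board, 8 (x, thickness) x 90 (y, width) x 110 (z, height) mm, about 0.16 kg, leaning in one of the stand's places; origin at the middle of its lower edge, z along its height to the top edge, x normal to its component side; may be absent
- board1: loose metal-backed circuit board, 8 (x, thickness) x 90 (y, width) x 110 (z, height) mm, about 0.16 kg, leaning in one of the stand's places; origin at the middle of its lower edge, z along its height to the top edge, x normal to its component side; may be absent
- board2: loose metal-backed circuit board, 8 (x, thickness) x 90 (y, width) x 110 (z, height) mm, about 0.16 kg, leaning in one of the stand's places; origin at the middle of its lower edge, z along its height to the top edge, x normal to its component side; may be absent
- board3: loose metal-backed circuit board, 8 (x, thickness) x 90 (y, width) x 110 (z, height) mm, about 0.16 kg, leaning in one of the stand's places; origin at the middle of its lower edge, z along its height to the top edge, x normal to its component side; may be absent
- cup: bystander: white plastic cup, 72 mm across, 85 mm tall; origin at the centre of its underside
- flux: bystander: bottle 56 mm across, 130 mm tall; origin at the centre of its underside
- driver: bystander: screwdriver lying on the bench, its length along its own x axis
Mind the look-alikes: they are no part of the job. What is shaped like the scraper but green or yellow is not meant.

How it is judged:
On the way, in this order (a step that is already met when the one before it is completed fails the run):
1. the scraper block is brought down on to the fixture plate (less than 8 mm above it) (x of scraper in the frame of fixture between -0.095 and 0.075 m and y of scraper in the frame of fixture between -0.06 and 0.06 m and z of scraper in the frame of fixture between 0.044 and 0.058 m), for 0.1 s.
2. every tab lies in the fixture's tray (x of tab0 in the frame of fixture between -0.168 and -0.072 m and y of tab0 in the frame of fixture between -0.062 and 0.062 m and z of each of tab0, tab1, tab2, tab3 in the frame of fixture below 0.04 m and x of tab1 in the frame of fixture between -0.168 and -0.072 m and y of tab1 in the frame of fixture between -0.062 and 0.062 m and x of tab2 in the frame of fixture between -0.168 and -0.072 m and y of tab2 in the frame of fixture between -0.062 and 0.062 m and x of tab3 in the frame of fixture between -0.168 and -0.072 m and y of tab3 in the frame of fixture between -0.062 and 0.062 m), for 0.2 s.
At the end, for the whole second after the job is handed in: Every tab in the fixture's tray; scraper upright on the pad, centre within 38 mm (x) and 40 mm (y) of the pad's; every board in a rack slot, lower edge within 6 mm of the slot floor, middle within 30 mm of the rack's centre line, leaning under 0.22 rad; all at rest (all of step 2 and x of scraper in the frame of pad between -0.038 and 0.038 m and y of scraper in the frame of pad between -0.04 and 0.04 m and angle between scraper's own z axis and vertical below 0.15 rad and z of scraper in the frame of pad below 0.012 m and linear speed of each of scraper, board0, board1, board2, board3 below 0.03 m/s and x of board0 in the frame of rack between -0.092 and 0.092 m and y of board0 in the frame of rack between -0.03 and 0.03 m and z of board0 in the frame of rack between 0.004 and 0.016 m and angle between each of board0, board1, board2, board3's own z axis and vertical below 0.22 rad and x of board1 in the frame of rack between -0.092 and 0.092 m and y of board1 in the frame of rack between -0.03 and 0.03 m and z of board1 in the frame of rack between 0.004 and 0.016 m and x of board2 in the frame of rack between -0.092 and 0.092 m and y of board2 in the frame of rack between -0.03 and 0.03 m and z of board2 in the frame of rack between 0.004 and 0.016 m and x of board3 in the frame of rack between -0.092 and 0.092 m and y of board3 in the frame of rack between -0.03 and 0.03 m and z of board3 in the frame of rack between 0.004 and 0.016 m); the robot touches nothing.
It fails at once if a finger touches a tab (over 0.5 N) (contact force between the fingers and tab0 above 0.5 N or contact force between the fingers and tab1 above 0.5 N or contact force between the fingers and tab2 above 0.5 N or contact force between the fingers and tab3 above 0.5 N).
It fails at once if a bystander is pushed more than 30 mm (distance of any of cup, flux, driver from where it was at the start of the episode above 0.03 m).
Of tab0, tab1, tab2, tab3 only 2 to 4 are there at a start; the rules pass over those that are not, and their reading is None.
Of board0, board1, board2, board3 only 3 to 4 are there at a start; the rules pass over those that are not, and their reading is None.
At some moment in a run one of scraper may be knocked a few centimetres aside while the robot is not near it.
It also fails if it takes over 210 s, if anything falls off the work surface, if the arm or the gripper's body presses on something with over 40 N, if the wrist force passes 120 N, or if a joint passes its speed limit or range.

## Working session

There is one attempt and no reset: what is moved stays moved. The work goes in short steps, Python scripts to look and compute and a tool call to move; the robot and the scene stay as the last step left them, time stands still between calls to the robot, and variables do not carry over. Pictures are saved under pics/ and viewed, at most 14 in all, crops included, and the job is handed in when it is done.

Besides the shell and the picture viewer there is one more tool, called after "Emit:" by a JSON object that holds its "method" and its "body". jog_arm: Moves the arm, as the interface text tells. Its arguments: {"type":"object","properties":{"moves":{"type":"array"},"hand":{"type":"number"},"newtons":{"type":"number"}},"required":["moves"]}

```bash
mkdir -p pics; ls; cat > h.py <<'E'
from cell import arm
import numpy as np, cv2
def shot(n):
    im=arm.get_image(n); R=cv2.Rodrigues(np.array(im["rvec"],float))[0]; t=np.array(im["tvec"],float).ravel()
    return im,R,t
def cloud(im,R,t):
    z=im["z_map"].astype(float); v,u=np.indices(z.shape)
    c=np.stack([(u-im["cx"])*z/im["fx"],(v-im["cy"])*z/im["fy"],z],-1)
    P=(c-t)@R; P[z==0]=np.nan
    return P
def save(im,name,s=1.5): cv2.imwrite("pics/"+name,cv2.resize(im["color"][:,:,::-1],None,fx=s,fy=s))
E
python3 - <<'E'
from h import *
for n in("scene","top"):
    im,R,t=shot(n); save(im,n+"0.png"); print(n,-R.T@t,R[2],im["fx"])
    np.savez(n+"0.npz",c=im["color"],P=cloud(im,R,t))
print(arm.observe())
E
```

```text
pics
scene [1.23491522 0.22127008 1.07266085] [-0.52650785 -0.2827102  -0.80178827] 476.8302329705804
top [ 0.46627652 -0.10308282  1.25646237] [ 0.09216934  0.00450407 -0.99573316] 361.9517559083195
{'clock': 0.1, 'joints': array([ 1.18839696,  0.4351173 ,  0.02494778,  1.57397476, -0.01160073,
        1.13400421, -0.07508487]), 'dq': array([ 0.00118094, -0.00034979, -0.00106337, -0.00308323, -0.00089198,
        0.00059366, -0.00139443]), 'joint_efforts': array([ 2.96110942e-03, -6.69123888e+01,  9.87967327e-01, -3.15144753e+01,
       -6.05280348e-02,  3.74059018e-02,  4.13199314e-05]), 'position': array([ 0.1724495 , -0.60029165,  0.23705763]), 'ee_rot': array([-3.10959361e+00, -4.37842786e-01,  4.70681206e-04]), 'force': array([0.10850741, 0.3975942 , 0.95441345]), 'ft_torque': array([ 0.00728399, -0.02742478, -0.0010689 ]), 'gripper_force': 0.0, 'width': 0.9962555578202194}
```

View pics/scene0.png

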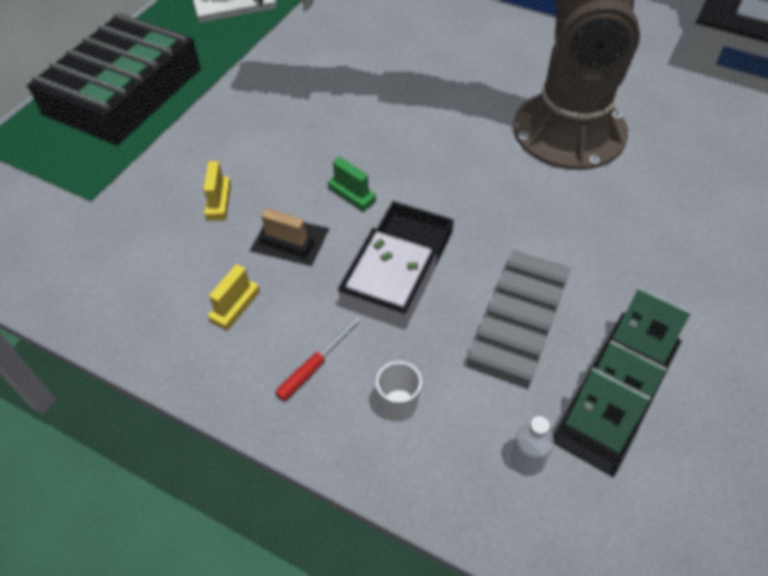

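View pics/top0.png

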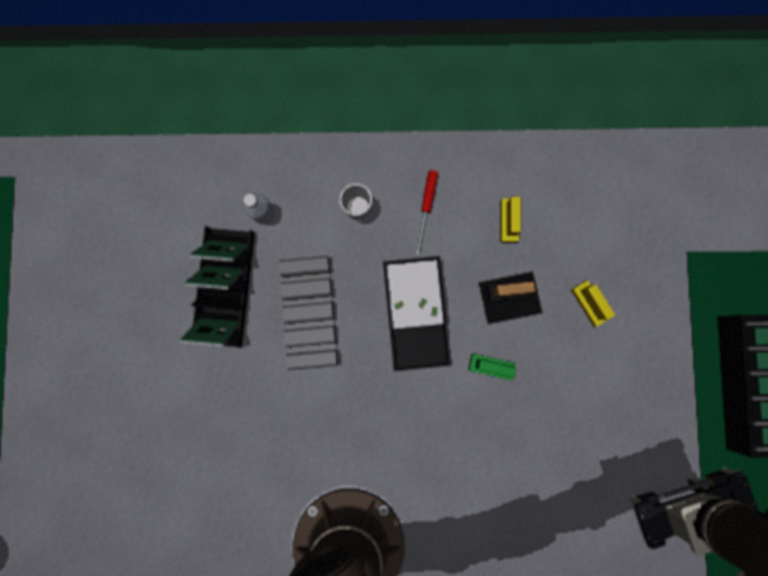

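Three tabs are on the plate (top view about 398,305; 422,303; 434,311). Three boards stand at (222,250), (215,275) and (212,330), so one place is empty. The scraper is at (516,290) on its pad, the rack is at about (309,312), and the fixture's open side faces the robot. Next I measure.

```bash
cat > m.py <<'E'
from h import *
def rect(P2):
    (c,s,a)=cv2.minAreaRect((P2*1000).astype(np.float32)); b=cv2.boxPoints((c,s,a))
    e=[b[1]-b[0],b[2]-b[1]]; l=max(e,key=np.linalg.norm); 
    return np.round(c,1),np.round(sorted(s),1),round(np.degrees(np.arctan2(l[1],l[0]))%180,1)
def blobs(name,mask,P,lo,hi,minn=20):
    m=mask&(P[...,2]>lo)&(P[...,2]<hi)
    n,L,st,_=cv2.connectedComponentsWithStats(m.astype(np.uint8))
    for i in range(1,n):
        if st[i,4]>=minn:
            q=P[L==i]; print(name,st[i,:2]+st[i,2:4]//2,st[i,4],*rect(q[:,:2]),"z",np.round(np.nanpercentile(q[:,2],[2,50,98])*1000,1))
if __name__=="__main__":
  for n in("top","scene"):
    d=np.load(n+"0.npz"); c=d["c"]; P=d["P"]; hsv=cv2.cvtColor(c,cv2.COLOR_RGB2HSV); H,S,V=[hsv[...,i].astype(int) for i in range(3)]
    print("==",n); near=(P[...,0]>.2)&(P[...,0]<1)&(np.abs(P[...,1])<.5)
    blobs("plate",near&(V>140)&(S<50),P,.04,.06)
    blobs("wood",near&(H<20)&(S>70)&(V>90),P,.05,.1)
    blobs("pad",near&(V<60)&(P[...,1]<-.2),P,-.01,.015)
    blobs("rack",near&(V>60)&(S<50)&(P[...,1]>0)&(P[...,1]<.25),P,.03,.05)
    blobs("green",near&(H>35)&(H<90)&(S>60),P,.02,.2,8)
    blobs("dark",near&(V<60)&(P[...,1]>-.25),P,.015,.07)
E
python3 m.py
```

```text
== top
plate [277 196] 1264 [ 554.6 -154.3] [109.1 138.6] 5.1 z [44.3 49.2 54. ]
wood [344 193] 147 [ 560.9 -371.3] [20.5 77. ] 94.5 z [78.6 82.9 87.7]
pad [340 198] 678 [ 548.1 -375.6] [ 98.4 129.2] 100.6 z [-1.7  3.2  8.9]
pad [294 229] 184 [ 442.7 -212.7] [24.2 88.8] 179.6 z [ 0.2  5.2 10.7]
rack [202 178] 313 [623.7  96. ] [ 36.1 110.6] 96.9 z [32.  38.7 43.4]
rack [203 193] 355 [569.9  92.2] [ 41.1 109.8] 95.1 z [32.3 38.5 43.1]
rack [205 208] 392 [516.1  87. ] [ 41.  110.1] 94.7 z [32.1 38.6 43.8]
rack [206 224] 401 [462.2  82.6] [ 40.9 110. ] 94.9 z [31.4 38.6 43.7]
rack [208 240] 371 [410.1  79.2] [ 37.5 110.3] 94.7 z [32.3 38.4 43.7]
green [146 166] 295 [659.5 278.6] [50.6 99.1] 85.3 z [ 21.9  75.2 122.6]
green [143 183] 343 [600.4 284.9] [51.3 92.1] 84.5 z [ 22.3  73.8 121.9]
green [266 203] 10 [ 531.5 -118. ] [ 6.2 13.8] 117.0 z [51.4 56.5 60.1]
green [282 202] 11 [ 534.  -169.5] [ 7.4 13. ] 145.3 z [55.  58.3 62.1]
green [289 207] 13 [ 516.4 -195.2] [ 6.8 13.4] 178.2 z [55.2 57.6 59.7]
green [140 220] 433 [481.5 295.6] [52.7 98.4] 85.3 z [ 21.7  73.6 120.9]
green [328 245
[... 1360 characters left out ...]
 519.1 -194.6] [ 7.3 13.5] 175.9 z [54.6 58.3 60.3]
green [257 171] 12 [ 535.7 -167.4] [10.8 12.5] 168.0 z [53.1 56.7 60.8]
green [275 177] 12 [ 533.9 -117.8] [11.1 13.1] 8.0 z [53.  56.3 60.2]
green [433 218] 1287 [480.2 292.5] [50.7 95.5] 85.7 z [ 31.2  76.7 121.2]
green [420 246] 739 [583. 277.] [ 53.6 111.2] 60.5 z [ 41.2 102.1 123.1]
green [405 274] 1613 [638.1 276.7] [ 99.9 101.2] 82.6 z [ 23.7  71.6 122. ]
dark [264 172] 671 [ 514.5 -155.5] [127.6 247.6] 4.8 z [16.7 40.6 64.5]
dark [405 227] 83 [519.  240.5] [  7.3 136.5] 175.2 z [23.9 34.5 68.7]
dark [447 235] 53 [495.8 340.2] [ 6.7 72.6] 172.2 z [24.8 40.1 67.7]
dark [401 286] 433 [652.7 276.2] [104.2 126.6] 174.5 z [20.4 27.7 65. ]
```

```bash
cat > go.py <<'E'
# go.py x y z heading_deg : tool-axis shift + spin from the measured pose (heading = direction of tool y, mod 180)
import sys; from h import *
def go(x,y,z,h):
    o=arm.observe(); R=cv2.Rodrigues(np.array(o["ee_rot"]))[0]; p=np.array(o["position"])
    d=R.T@(np.array([x,y,z])-p); a=np.degrees(np.arctan2(R[1,1],R[0,1]))
    w=(h-a+90)%180-90
    print("pos",np.round(p,4),"head",round(a,1),"shift",np.round(d,4),"spin",round(-np.radians(w),4),"j7",round(o["joints"][6],2),"F",np.round(o["force"],1),"t",o["clock"])
if __name__=="__main__":
    v=list(map(float,sys.argv[1:]))
    for i in range(0,len(v),4): go(*v[i:i+4])
E
python3 go.py .5625 -.371 .2 5  .5625 -.371 .058 5
```

```text
pos [ 0.1724 -0.6003  0.2371] head -74.0 shift [ 0.4382 -0.1126  0.0372] spin -1.3783 j7 -0.08 F [0.1 0.4 1. ] t 0.1
pos [ 0.1724 -0.6003  0.2371] head -74.0 shift [ 0.4382 -0.1124  0.1792] spin -1.3783 j7 -0.08 F [0.1 0.4 1. ] t 0.1
```

Emit:
{"method": "jog_arm", "body": {"moves": [[0.05,-0.012,0,-0.15],[0.1,-0.025,0,-0.3],[0.15,-0.038,0,-0.45],[0.2,-0.05,0.01,-0.6],[0.25,-0.064,0.015,-0.75],[0.3,-0.077,0.02,-0.9],[0.35,-0.09,0.025,-1.05],[0.39,-0.1,0.03,-1.2],[0.42,-0.11,0.035,-1.3],[0.438,-0.1125,0.037,-1.378],[0.438,-0.1125,0.037,-1.378],[0.438,-0.1125,0.037,-1.378],[0.438,-0.1125,0.037,-1.378]], "hand": 0.07, "newtons": 30}}

```text
clock: 1.72
position: [0.5615, -0.3728, 0.2009]
ee_rot: [2.126, 2.313, -0.001]
force: [0.4, -0.3, 0.8]
width: 0.762
gripper_force: 0.0
```

```bash
python3 go.py .5625 -.371 .058 5; python3 - <<'E'
from h import *
from m import blobs
im,R,t=shot("scene");P=cloud(im,R,t);hsv=cv2.cvtColor(im["color"],cv2.COLOR_RGB2HSV); H,S,V=[hsv[...,i].astype(int) for i in range(3)]
near=(P[...,0]>.2)&(P[...,0]<1)&(np.abs(P[...,1])<.5)
blobs("wood",near&(H<20)&(S>70)&(V>90),P,.05,.1)
E
```

```text
pos [ 0.5615 -0.3728  0.2009] head 4.8 shift [0.0018 0.0012 0.1429] spin -0.003 j7 0.42 F [ 0.4 -0.3  0.8] t 1.725
wood [188 147] 194 [ 563.8 -369.2] [24.8 82. ] 93.3 z [75.2 82.5 86.6]
```

Not moved. Descend and grip.

Emit:
{"method": "jog_arm", "body": {"moves": [[0.002,0.001,0.03,0],[0.002,0.001,0.06,0],[0.002,0.001,0.09,0],[0.002,0.001,0.115,0],[0.002,0.001,0.13,0],[0.002,0.001,0.142,0],[0.002,0.001,0.142,0]]}}

```text
clock: 2.65
position: [0.563, -0.3696, 0.0584]
ee_rot: [-2.123, -2.315, 0.0]
force: [0.1, -0.9, -1.1]
width: 0.763
gripper_force: 0.0
```

Emit:
{"method": "jog_arm", "body": {"moves": [[0,0,0,0],[0,0,0,0],[0,0,0,0],[0,0,0,0],[0,0,0,0],[0,0,0,0]], "hand": 0.0, "newtons": 30}}

```text
clock: 3.4
position: [0.5631, -0.3696, 0.0585]
ee_rot: [-2.123, -2.315, 0.0]
force: [0.5, -0.5, -1.8]
width: 0.237
gripper_force: 30.0
```

Emit:
{"method": "jog_arm", "body": {"moves": [[0,0,-0.03,0],[0,0,-0.06,0],[0,0,-0.09,0],[0,0,-0.09,0],[0,0,-0.09,0]]}}

```text
clock: 4.03
position: [0.5626, -0.3694, 0.1476]
ee_rot: [-2.122, -2.315, 0.001]
force: [-0.1, -1.0, -2.9]
width: 0.24
gripper_force: 30.0
```

```bash
cat > fx.py <<'E'
# fixture frame -> world
import numpy as np,sys
a=np.radians(5.0);o=np.array([.558,-.154])
def f(x,y): return o+[x*np.cos(a)-y*np.sin(a),x*np.sin(a)+y*np.cos(a)]
E
python3 - <<'E'
from fx import *; from go import go
x,y=f(.038,0); print(x,y); go(x,y,.148,5); go(x,y,.106,5)
x,y=f(-.08,0); print(x,y)
E
```

```text
0.5958553985274864 -0.15068808177558898
pos [ 0.5626 -0.3694  0.1476] head 5.0 shift [ 0.215   0.0521 -0.0003] spin -0.0003 j7 0.4 F [-0.1 -1.  -2.9] t 4.025
pos [ 0.5626 -0.3694  0.1476] head 5.0 shift [0.2149 0.0521 0.0417] spin -0.0003 j7 0.4 F [-0.1 -1.  -2.9] t 4.025
0.4783044241526604 -0.16097245941981264
```

Emit:
{"method": "jog_arm", "body": {"moves": [[0.03,0.007,0,0],[0.07,0.017,0,0],[0.11,0.027,0,0],[0.15,0.036,0,0],[0.19,0.046,0,0],[0.21,0.051,0,0],[0.215,0.052,0,0],[0.215,0.052,0,0],[0.215,0.052,0.01,0],[0.215,0.052,0.02,0],[0.215,0.052,0.02,0],[0.215,0.052,0.02,0]]}}

```text
clock: 5.52
position: [0.5965, -0.1511, 0.1286]
ee_rot: [-2.123, -2.316, 0.0]
force: [0.2, 1.2, -3.0]
width: 0.238
gripper_force: 30.0
```

```bash
python3 - <<'E'
from h import *
from fx import *; from go import go
x,y=f(.038,0); go(x,y,.106,5)
for n in("scene","top"):
    im,R,t=shot(n);
    p=np.array([.57,-.15,.06])@R.T+t; u,v=int(im["fx"]*p[0]/p[2]+im["cx"]),int(im["fy"]*p[1]/p[2]+im["cy"])
    im["color"]=im["color"][v-60:v+60,u-75:u+75]; save(im,n+"1.png",4); print(u,v)
E
cd pics; python3 -c "
import cv2,numpy as np
cv2.imwrite('a1.png',cv2.resize(np.hstack([cv2.imread('scene1.png'),cv2.imread('top1.png')]),(800,320)))"
```

```text
pos [ 0.5965 -0.1511  0.1286] head 5.0 shift [ 0.0004 -0.0006  0.0226] spin -0.0006 j7 0.03 F [ 0.2  1.2 -3. ] t 5.525
257 181
275 190
```

View pics/a1.png

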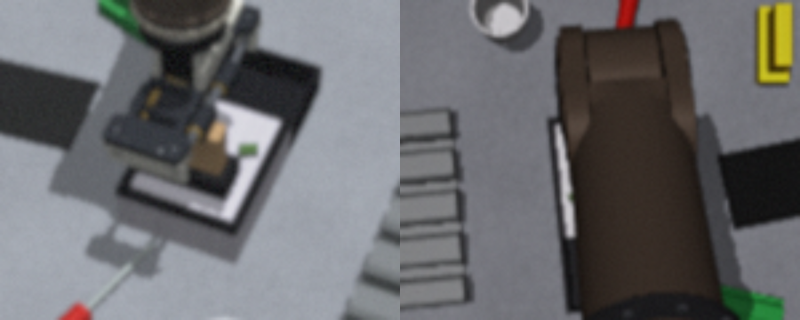

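The scene view shows the scraper over the plate at about (215,175), with one tab visible ahead of it at (248,150). The arm hides the rest of the plate. I lower it slowly and watch the force.

Emit:
{"method": "jog_arm", "body": {"moves": [[0,0,0.005,0],[0,0,0.01,0],[0,0,0.015,0],[0,0,0.018,0],[0,0,0.02,0],[0,0,0.021,0],[0,0,0.021,0]]}}

```text
clock: 6.5
position: [0.5965, -0.1509, 0.1078]
ee_rot: [2.123, 2.316, -0.0]
force: [0.3, -0.3, -1.8]
width: 0.238
gripper_force: 30.0
```

Emit:
{"method": "jog_arm", "body": {"moves": [[0,0,0.001,0],[0,0,0.002,0],[0,0,0.003,0],[0,0,0.003,0]]}}

```text
clock: 7.0
position: [0.5964, -0.1509, 0.1046]
ee_rot: [-2.123, -2.316, 0.0]
force: [-0.2, -0.7, -2.5]
width: 0.236
gripper_force: 30.0
```

Emit:
{"method": "jog_arm", "body": {"moves": [[0,-0.003,0,0],[0,-0.007,0,0],[0,-0.012,0,0],[0,-0.017,0,0],[0,-0.022,0,0],[0,-0.027,0,0],[0,-0.032,0,0],[0,-0.037,0,0],[0,-0.042,0,0],[0,-0.047,0,0],[0,-0.052,0,0],[0,-0.057,0,0],[0,-0.062,0,0],[0,-0.067,0,0],[0,-0.072,0,0],[0,-0.072,0,0]]}}

```text
clock: 9.0
position: [0.5243, -0.1573, 0.1047]
ee_rot: [-2.123, -2.316, 0.001]
force: [-0.0, 0.0, -1.7]
width: 0.239
gripper_force: 30.0
```

Emit:
{"method": "jog_arm", "body": {"moves": [[0,-0.004,0,0],[0,-0.008,0,0],[0,-0.012,0,0],[0,-0.016,0,0],[0,-0.02,0,0],[0,-0.024,0,0],[0,-0.028,0,0],[0,-0.032,0,0],[0,-0.036,0,0],[0,-0.04,0,0],[0,-0.044,0,0],[0,-0.048,0,0],[0,-0.052,0,0],[0,-0.056,0,0],[0,-0.056,0,0],[0,-0.056,0,0]]}}

```text
clock: 11.0
position: [0.4691, -0.162, 0.1048]
ee_rot: [2.123, 2.316, 0.0]
force: [0.1, -1.0, -3.0]
width: 0.239
gripper_force: 30.0
```

Emit:
{"method": "jog_arm", "body": {"moves": [[0,0,-0.02,0],[0,0,-0.04,0],[0,0,-0.06,0],[-0.05,0,-0.07,0],[-0.1,0,-0.07,0],[-0.15,0.02,-0.07,0],[-0.2,0.035,-0.07,0],[-0.2,0.035,-0.07,0],[-0.2,0.035,-0.07,0]]}}

```text
clock: 12.12
position: [0.521, -0.3574, 0.1742]
ee_rot: [-2.122, -2.315, -0.001]
force: [-0.3, 0.0, -2.0]
width: 0.239
gripper_force: 30.0
```

```bash
python3 - <<'E'
from h import *
from m import blobs
from fx import *; from go import go
go(.55,-.3755,.14,10.5)
for n in("scene","top"):
    im,R,t=shot(n);P=cloud(im,R,t);hsv=cv2.cvtColor(im["color"],cv2.COLOR_RGB2HSV); H,S,V=[hsv[...,i].astype(int) for i in range(3)]
    near=(P[...,0]>.35)&(P[...,0]<.7)&(P[...,1]>-.25)&(P[...,1]<-.05)
    blobs(n+"green",near&(H>35)&(H<90)&(S>60),P,.0,.2,4)
    p=np.array([.5,-.18,.06])@R.T+t; u,v=int(im["fx"]*p[0]/p[2]+im["cx"]),int(im["fy"]*p[1]/p[2]+im["cy"])
    im["color"]=im["color"][v-60:v+60,u-75:u+75]; save(im,n+"1.png",4)
    blobs(n+"pad",(V<60)&(P[...,1]<-.25)&(P[...,0]>.45)&(P[...,0]<.65),P,-.01,.015)
E
cd pics; python3 -c "
import cv2,numpy as np
cv2.imwrite('a2.png',cv2.resize(np.hstack([cv2.imread('scene1.png'),cv2.imread('top1.png')]),(800,320)))"
```

```text
pos [ 0.521  -0.3574  0.1742] head 5.0 shift [-0.0206  0.0273  0.0341] spin -0.0962 j7 0.43 F [-0.3  0.  -2. ] t 12.125
scenepad [58 85] 155 [ 496.8 -953.4] [ 50.8 227.7] 101.2 z [ 0.9 10.1 14.7]
scenepad [192 159] 1043 [ 549.6 -377.2] [ 99.7 125.2] 100.8 z [-1.4  3.   7.4]
topgreen [291 222] 30 [ 468.5 -204.5] [14.1 24.4] 3.0 z [ 3.3 11.3 16.4]
topgreen [266 222] 29 [ 467.8 -119. ] [13.7 20.6] 89.4 z [ 4.4 12.3 18.8]
topgreen [280 222] 31 [ 467.2 -167.3] [13.7 20.7] 89.5 z [ 2.6 11.4 18.6]
toppad [485 196] 1762 [ 549.6 -884.1] [190.7 192.7] 0.8 z [-3.8  1.4  7.4]
toppad [352 184] 60 [ 596.4 -418.8] [21.4 41. ] 90.8 z [-3.1  1.8  7.9]
toppad [329 199] 321 [ 543.3 -347.4] [ 70.7 102.3] 11.0 z [-1.8  3.2  8.3]
```

View pics/a2.png

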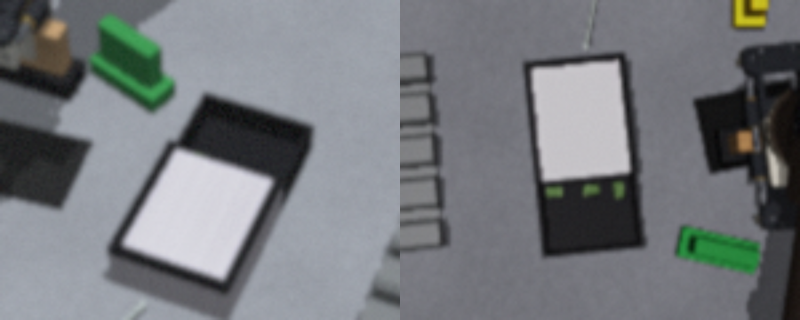

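All three tabs are in the tray (top crop 555,190; 590,188; 620,190) and the plate is clear. Next I put the scraper back.

Emit:
{"method": "jog_arm", "body": {"moves": [[-0.01,0.014,0.01,-0.05],[-0.0206,0.0273,0.02,-0.096],[-0.0206,0.0273,0.04,-0.096],[-0.0206,0.0273,0.065,-0.096],[-0.0206,0.0273,0.09,-0.096],[-0.0206,0.0273,0.105,-0.096],[-0.0206,0.0273,0.111,-0.096],[-0.0206,0.0273,0.115,-0.096],[-0.0206,0.0273,0.115,-0.096],[-0.0206,0.0273,0.116,-0.096],[-0.0206,0.0273,0.116,-0.096]]}}

```text
clock: 13.6
position: [0.5503, -0.3765, 0.0591]
ee_rot: [2.009, 2.415, 0.0]
force: [-0.4, -0.7, -2.1]
width: 0.24
gripper_force: 30.0
```

Emit:
{"method": "jog_arm", "body": {"moves": [[0,0,0,0],[0,0,0,0],[0,0,0,0],[0,0,0,0],[0,0,0,0],[0,0,-0.02,0],[0,0,-0.05,0],[0,0,-0.09,0],[0,0,-0.14,0],[0,0,-0.18,0],[0,0,-0.18,0],[0,0,-0.18,0]], "hand": 0.06}}

```text
clock: 15.1
position: [0.55, -0.3763, 0.2394]
ee_rot: [2.009, 2.415, -0.0]
force: [-0.1, 0.5, -0.5]
width: 0.651
gripper_force: 0.0
```

```bash
cat > sc.py <<'E'
from h import *
from m import blobs
im,R,t=shot("scene");P=cloud(im,R,t);hsv=cv2.cvtColor(im["color"],cv2.COLOR_RGB2HSV); H,S,V=[hsv[...,i].astype(int) for i in range(3)]
near=(P[...,0]>.2)&(P[...,0]<1)&(np.abs(P[...,1])<.5)
blobs("wood",near&(H<20)&(S>70)&(V>90),P,.03,.1)
blobs("pad",near&(V<60)&(P[...,1]<-.25),P,-.01,.015)
E
python3 sc.py
python3 - <<'E'
# boards: fit planes from the two clouds
from h import *
S=np.array([.579,.283])
for n in("top","scene"):
    d=np.load(n+"0.npz");c=d["c"];P=d["P"];hsv=cv2.cvtColor(c,cv2.COLOR_RGB2HSV).astype(int)
    g=(hsv[...,0]>35)&(hsv[...,0]<90)&(hsv[...,1]>60)&(P[...,1]>.2)&(P[...,1]<.36)&(P[...,2]>.02)
    k,L,st,_=cv2.connectedComponentsWithStats(g.astype(np.uint8))
    for i in range(1,k):
        if st[i,4]<150: continue
        q=P[L==i]; q=q[q[:,2]>.06]; A=np.c_[q[:,1:],np.ones(len(q))]; s=np.linalg.lstsq(A,q[:,0],rcond=None)[0]
        top=q[q[:,2]>.108]
        print(n,"x at y=.28,z=.11: %.4f"%(s@[.28,.11,1]),"yaw %.1f"%np.degrees(np.arctan(-s[0])),"lean %.1f"%np.degrees(np.arctan(-s[1])),"y range top",np.round(np.percentile(top[:,1],[1,50,99]),4),"zmax",np.percentile(q[:,2],99))
E
```

```text
wood [180 154] 205 [ 598.9 -374.1] [23.4 78.7] 100.8 z [75.9 82.7 87.2]
pad [198 160] 454 [ 552.5 -376.8] [102.9 127.8] 98.0 z [-1.7  2.9  8.5]
pad [173 172] 20 [ 617.6 -396.8] [ 6.4 42.9] 100.0 z [ 5.1 12.7 14.9]
top x at y=.28,z=.11: 0.6410 yaw -5.7 lean 25.4 y range top [0.2345 0.2739 0.3184] zmax 0.12332290946833722
top x at y=.28,z=.11: 0.5807 yaw -5.8 lean 25.6 y range top [0.2435 0.2863 0.3288] zmax 0.12271166709481
top x at y=.28,z=.11: 0.4600 yaw -6.1 lean 25.5 y range top [0.2516 0.2925 0.3381] zmax 0.12382500560746225
scene x at y=.28,z=.11: 0.4632 yaw -5.7 lean 25.5 y range top [0.2528 0.2947 0.3355] zmax 0.12230257038534861
scene x at y=.28,z=.11: 0.5838 yaw -5.8 lean 24.4 y range top [0.2428 0.2871 0.3299] zmax 0.1236781761758584
scene x at y=.28,z=.11: 0.6442 yaw -5.2 lean 24.3 y range top [0.2333 0.2759 0.3212] zmax 0.12361828672888509
```

The scraper has been knocked about 48 mm towards +x, so I regrasp it and put it back.

```bash
python3 sc.py; python3 go.py .599 -.374 .0595 10.8
```

```text
wood [181 153] 204 [ 592.3 -375.7] [24.3 78.1] 102.2 z [74.7 83.  87.1]
wood [187 164] 89 [ 601.1 -358.8] [13.5 49.3] 112.2 z [36.5 49.9 65.7]
pad [198 160] 413 [ 525.5 -362.6] [ 88.  148.2] 56.9 z [-1.4  3.1  9.2]
pos [ 0.5495 -0.3761  0.238 ] head 10.5 shift [-0.0071  0.0493  0.1784] spin -0.0055 j7 0.54 F [-0.4 -0.9 -1.1] t 15.2
```

Emit:
{"method": "jog_arm", "body": {"moves": [[0,0,0,0],[0,0,0,0],[0,0,0,0],[0,0,0,0]]}}

```text
clock: 15.7
position: [0.5501, -0.3763, 0.2386]
ee_rot: [-2.009, -2.415, 0.0]
force: [-0.2, -0.9, 0.2]
width: 0.656
gripper_force: 0.0
```

```bash
python3 sc.py; python3 go.py .597 -.375 .0595 10.8; python3 - <<'E'
from h import *
im,R,t=shot("scene"); im["color"]=im["color"][100:220,110:270]; save(im,"s2.png",4)
E
```

```text
wood [181 153] 203 [ 594.8 -376.2] [24.5 78.7] 100.3 z [74.6 82.4 86.3]
wood [191 165] 33 [ 596.2 -344.6] [15.2 23.2] 130.7 z [37.1 45.7 57.4]
pad [198 160] 428 [ 553.9 -375.9] [102.7 125.1] 99.6 z [-1.5  3.1 10.3]
pos [ 0.5502 -0.3763  0.2387] head 10.5 shift [-0.0072  0.0463  0.1792] spin -0.0056 j7 0.54 F [-0.7  0.6  0.8] t 15.75
```

View pics/s2.png

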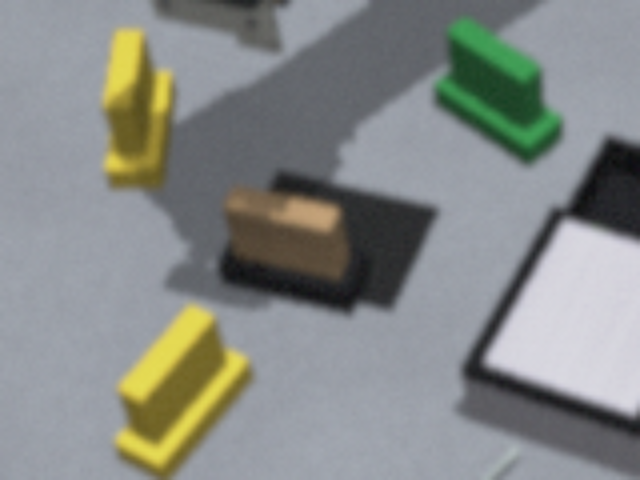

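The picture shows the scraper upright at about (290,245), sitting at the pad's near edge. I regrip it there.

Emit:
{"method": "jog_arm", "body": {"moves": [[-0.007,0.046,0.03,0],[-0.007,0.046,0.08,0],[-0.007,0.046,0.12,0],[-0.007,0.046,0.15,0],[-0.007,0.046,0.17,0],[-0.007,0.046,0.179,0],[-0.007,0.046,0.179,0]]}}

```text
clock: 16.68
position: [0.5969, -0.3749, 0.0599]
ee_rot: [2.009, 2.415, 0.0]
force: [0.9, -0.5, 0.4]
width: 0.651
gripper_force: 0.0
```

Emit:
{"method": "jog_arm", "body": {"moves": [[0,0,0,0],[0,0,0,0],[0,0,0,0],[0,0,0,0],[0,0,0,0],[0,0,-0.01,0],[0,0,-0.02,0],[0,-0.02,-0.02,0],[0.003,-0.046,-0.02,0],[0.003,-0.046,-0.02,0],[0.003,-0.046,-0.01,0],[0.003,-0.046,-0.002,0],[0.003,-0.046,0,0],[0.003,-0.046,0,0],[0.003,-0.046,0,0]], "hand": 0.0}}

```text
clock: 18.55
position: [0.5515, -0.3796, 0.0598]
ee_rot: [-2.008, -2.416, -0.001]
force: [-2.6, 2.1, 4.5]
width: 0.239
gripper_force: 30.0
```

Emit:
{"method": "jog_arm", "body": {"moves": [[0,0,0,0],[0,0,0,0],[0,0,0,0],[0,0,0,0],[0,0,0,0],[0,0,-0.02,0],[0,0,-0.05,0],[0,0,-0.09,0],[0,0,-0.14,0],[0,0,-0.18,0],[0,0,-0.18,0],[0,0,-0.18,0]], "hand": 0.06}}

```text
clock: 20.05
position: [0.5507, -0.3802, 0.2404]
ee_rot: [2.009, 2.415, -0.0]
force: [0.5, 0.4, -0.5]
width: 0.656
gripper_force: 0.0
```

```bash
python3 sc.py; python3 go.py .6427 .280 .24 -5.7
```

```text
wood [188 143] 189 [ 554.7 -379.3] [23.6 77.2] 102.4 z [74.2 82.2 87. ]
wood [198 154] 25 [ 555.4 -348.1] [10.2 17.5] 104.2 z [39.6 48.3 60.6]
pad [192 163] 503 [ 550.6 -377.5] [ 92.5 127. ] 103.5 z [-1.7  3.4 13.7]
pos [ 0.5504 -0.3801  0.2395] head 10.5 shift [ 6.323e-01  2.109e-01 -4.000e-04] spin 0.2824 j7 0.54 F [-0.2 -0.1 -0. ] t 20.1
```

The scraper is back in place. Next are the boards, starting with the front one.

Emit:
{"method": "jog_arm", "body": {"moves": [[0.03,0.01,0,0],[0.08,0.027,0,0.04],[0.13,0.043,0,0.08],[0.18,0.06,0,0.12],[0.23,0.077,0,0.16],[0.28,0.093,0,0.2],[0.33,0.11,0,0.24],[0.38,0.127,0,0.28],[0.43,0.143,0,0.2824],[0.48,0.16,0,0.2824],[0.53,0.177,0,0.2824],[0.58,0.193,0,0.2824],[0.61,0.203,0,0.2824],[0.63,0.2095,0,0.2824],[0.63,0.2095,0,0.2824],[0.63,0.2095,0,0.2824]], "hand": 0.038}}

```text
clock: 22.1
position: [0.6427, 0.2752, 0.2394]
ee_rot: [2.33, 2.105, -0.002]
force: [0.5, -1.3, -0.1]
width: 0.415
gripper_force: 0.0
```

```bash
python3 go.py .6395 .277 .106 -5.7 .679 .273 .106 -5.7
```

```text
pos [0.6427 0.2752 0.2394] head -5.8 shift [ 0.0017 -0.0034  0.1334] spin -0.0019 j7 -0.77 F [ 0.5 -1.3 -0.1] t 22.1
pos [0.6427 0.2752 0.2394] head -5.8 shift [0.0017 0.0363 0.1334] spin -0.0019 j7 -0.77 F [ 0.5 -1.3 -0.1] t 22.1
```

Emit:
{"method": "jog_arm", "body": {"moves": [[0.0017,-0.0034,0.04,0],[0.0017,-0.0034,0.08,0],[0.0017,-0.0034,0.105,0],[0.0017,-0.0034,0.118,0],[0.0017,-0.0034,0.128,0],[0.0017,-0.0034,0.1335,0],[0.0017,-0.0034,0.1335,0]]}}

```text
clock: 22.98
position: [0.6392, 0.2793, 0.1065]
ee_rot: [2.329, 2.108, 0.0]
force: [0.7, 0.3, -0.1]
width: 0.415
gripper_force: 0.0
```

Emit:
{"method": "jog_arm", "body": {"moves": [[0,0.005,0,0],[0,0.01,0,0],[0,0.015,0,0],[0,0.02,0,0],[0,0.025,0,0],[0,0.03,0,0],[0,0.035,0,0],[0,0.0395,0,0],[0,0.0395,0,0],[0,0.0395,0,0]]}}

```text
clock: 24.22
position: [0.6782, 0.2755, 0.1061]
ee_rot: [-2.329, -2.108, 0.0]
force: [0.1, -0.2, 0.3]
width: 0.414
gripper_force: 0.1
```

Emit:
{"method": "jog_arm", "body": {"moves": [[0,0,0,0],[0,0,0,0],[0,0,0,0],[0,0,0,0],[0,0,0,0],[0,0,0,0],[0,0,0,0]], "hand": 0.0, "newtons": 30}}

```text
clock: 25.1
position: [0.6783, 0.2754, 0.1061]
ee_rot: [2.329, 2.108, -0.0]
force: [1.1, 0.5, -0.7]
width: 0.089
gripper_force: 30.0
```

```bash
python3 - <<'E'
from h import *
im,R,t=shot("scene"); im["color"]=im["color"][170:320,350:500]; save(im,"b1.png",4)
E
```

```text
(no output)
```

View pics/b1.png

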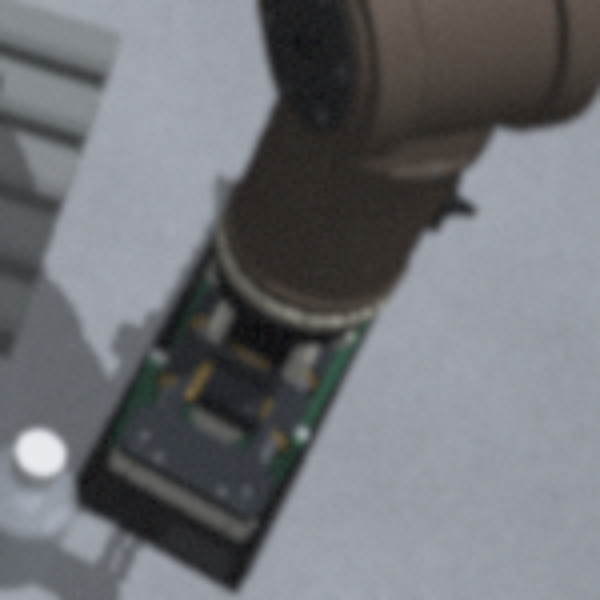

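The jaws read 8.2 mm, so the board sits flat in them. The view shows the gripper over the upright front board at about (230,400).

Emit:
{"method": "jog_arm", "body": {"moves": [[0,0,-0.01,0],[0,0,-0.03,0],[0,0,-0.06,0],[0,0,-0.09,0],[0,0,-0.105,0],[0,0,-0.105,0],[0,0,-0.105,0]]}}

```text
clock: 26.02
position: [0.6779, 0.275, 0.21]
ee_rot: [-2.329, -2.108, 0.003]
force: [-0.7, 0.5, -1.7]
width: 0.082
gripper_force: 30.0
```

```bash
python3 go.py .5992 .0961 .211 4.8
```

```text
pos [0.6779 0.275  0.21  ] head -5.7 shift [-0.1859 -0.0605 -0.0007] spin -0.1832 j7 -0.75 F [-0.7  0.5 -1.7] t 26.025
```

Emit:
{"method": "jog_arm", "body": {"moves": [[-0.03,-0.01,0,-0.03],[-0.07,-0.023,0,-0.07],[-0.11,-0.036,0,-0.12],[-0.15,-0.049,0,-0.16],[-0.175,-0.057,0,-0.183],[-0.186,-0.0605,0,-0.183],[-0.186,-0.0605,0,-0.183],[-0.186,-0.0605,0,-0.183]]}}

```text
clock: 27.02
position: [0.5999, 0.0979, 0.211]
ee_rot: [-2.125, -2.313, -0.001]
force: [-0.2, 0.1, -1.6]
width: 0.089
gripper_force: 30.0
```

```bash
python3 go.py .5992 .0961 .15 4.8; python3 - <<'E'
from h import *
im,R,t=shot("scene"); im["color"]=im["color"][150:270,290:420]; save(im,"r1.png",4.6)
E
```

```text
pos [0.5999 0.0979 0.211 ] head 4.9 shift [-0.0018 -0.0008  0.061 ] spin 0.001 j7 -0.38 F [-0.2  0.1 -1.6] t 27.025
```

View pics/r1.png

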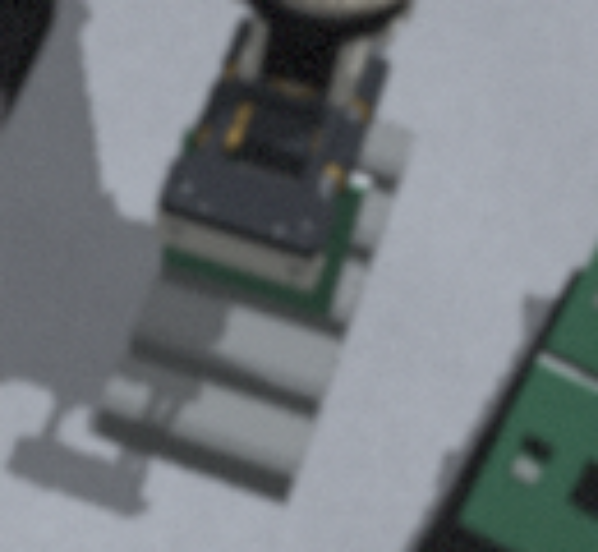

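The board (about 250,280) hangs above the rack with its edge parallel to the slots. I lower it.

Emit:
{"method": "jog_arm", "body": {"moves": [[-0.002,-0.001,0.03,0],[-0.002,-0.001,0.06,0],[-0.002,-0.001,0.075,0],[-0.002,-0.001,0.075,0],[-0.002,-0.001,0.082,0],[-0.002,-0.001,0.088,0],[-0.002,-0.001,0.094,0],[-0.002,-0.001,0.094,0]]}}

```text
clock: 28.08
position: [0.5986, 0.0941, 0.1168]
ee_rot: [-2.127, -2.312, 0.001]
force: [0.7, 0.1, -0.6]
width: 0.088
gripper_force: 30.0
```

Emit:
{"method": "jog_arm", "body": {"moves": [[0,0,0.004,0],[0,0,0.009,0],[0,0,0.014,0],[0,0,0.018,0],[0,0,0.021,0],[0,0,0.021,0]]}}

```text
clock: 28.82
position: [0.5987, 0.0942, 0.0959]
ee_rot: [-2.127, -2.312, 0.001]
force: [0.0, -0.5, -0.8]
width: 0.08
gripper_force: 30.0
```

Emit:
{"method": "jog_arm", "body": {"moves": [[0,0,0.001,0],[0,0,0.002,0],[0,0,0.002,0]]}}

```text
clock: 29.2
position: [0.5989, 0.0943, 0.0942]
ee_rot: [2.127, 2.312, -0.0]
force: [0.1, 0.5, -1.1]
width: 0.084
gripper_force: 30.0
```

Emit:
{"method": "jog_arm", "body": {"moves": [[0,0,0,0],[0,0,0,0],[0,0,0,0],[0,0,-0.01,0],[0,0,-0.03,0],[0,0,-0.06,0],[0,0,-0.1,0],[0,0,-0.14,0],[0,0,-0.145,0],[0,0,-0.145,0]], "hand": 0.03}}

```text
clock: 30.45
position: [0.5989, 0.0942, 0.2396]
ee_rot: [2.126, 2.312, 0.001]
force: [-0.2, 0.1, -0.2]
width: 0.329
gripper_force: 0.0
```

```bash
python3 go.py .5793 .2845 .24 -5.7
```

```text
pos [0.5989 0.0942 0.2396] head 4.8 shift [ 0.1912 -0.0037 -0.0004] spin 0.1829 j7 -0.36 F [-0.2  0.1 -0.2] t 30.45
```

Emit:
{"method": "jog_arm", "body": {"moves": [[0.03,0,0,0.03],[0.07,0,0,0.07],[0.11,0,0,0.12],[0.15,-0.002,0,0.16],[0.175,-0.004,0,0.183],[0.193,-0.004,0,0.183],[0.193,-0.004,0,0.183],[0.193,-0.004,0,0.183]], "hand": 0.038}}

```text
clock: 31.45
position: [0.5793, 0.2847, 0.2387]
ee_rot: [2.33, 2.106, -0.002]
force: [0.7, -0.5, 1.4]
width: 0.414
gripper_force: 0.0
```

```bash
python3 go.py .579 .2865 .106 -5.7 .6185 .2825 .106 -5.7; python3 - <<'E'
from h import *
im,R,t=shot("scene"); im["color"]=im["color"][150:310,290:480]; save(im,"r2.png",4)
E
```

```text
pos [0.5793 0.2847 0.2387] head -5.8 shift [ 0.002  -0.0004  0.1327] spin -0.0012 j7 -0.84 F [ 0.7 -0.5  1.4] t 31.45
pos [0.5793 0.2847 0.2387] head -5.8 shift [0.0019 0.0393 0.1327] spin -0.0012 j7 -0.84 F [ 0.7 -0.5  1.4] t 31.45
```

View pics/r2.png

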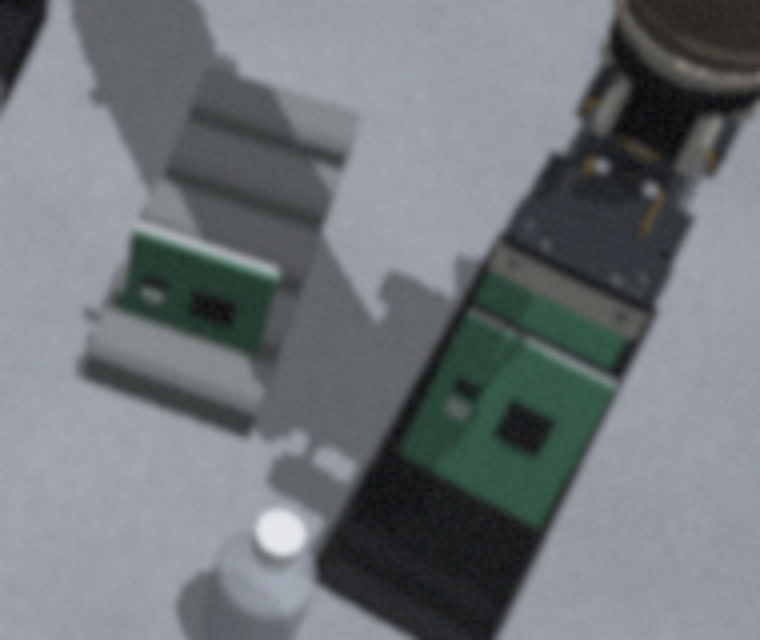

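The first board stands down in its slot, centred (205,300). Board B is at (520,420). I repeat the same routine on it.

Emit:
{"method": "jog_arm", "body": {"moves": [[0.001,0,0.04,0],[0.001,0,0.08,0],[0.001,0,0.105,0],[0.001,0,0.118,0],[0.001,0,0.128,0],[0.001,0,0.133,0],[0.001,0,0.133,0]]}}

```text
clock: 32.38
position: [0.5791, 0.2873, 0.1066]
ee_rot: [2.329, 2.108, 0.001]
force: [0.5, -0.6, -0.0]
width: 0.412
gripper_force: 0.0
```

Emit:
{"method": "jog_arm", "body": {"moves": [[0,0.005,0,0],[0,0.01,0,0],[0,0.015,0,0],[0,0.02,0,0],[0,0.025,0,0],[0,0.03,0,0],[0,0.035,0,0],[0,0.0395,0,0],[0,0.0395,0,0],[0,0.0395,0,0]]}}

```text
clock: 33.62
position: [0.618, 0.2834, 0.1061]
ee_rot: [-2.329, -2.108, 0.0]
force: [0.7, -0.3, -0.4]
width: 0.413
gripper_force: 0.1
```

Emit:
{"method": "jog_arm", "body": {"moves": [[0,0,0,0],[0,0,0,0],[0,0,0,0],[0,0,0,0],[0,0,0,0],[0,0,0,0],[0,0,0,0]], "hand": 0.0}}

```text
clock: 34.5
position: [0.6185, 0.2833, 0.1063]
ee_rot: [2.329, 2.108, 0.001]
force: [2.6, -1.0, -0.7]
width: 0.087
gripper_force: 30.0
```

Emit:
{"method": "jog_arm", "body": {"moves": [[0,0,-0.01,0],[0,0,-0.03,0],[0,0,-0.06,0],[0,0,-0.09,0],[0,0,-0.12,0],[0,0,-0.135,0],[0,0,-0.135,0],[0,0,-0.135,0]]}}

```text
clock: 35.5
position: [0.6176, 0.283, 0.24]
ee_rot: [-2.329, -2.108, 0.003]
force: [-0.2, 0.1, -0.8]
width: 0.085
gripper_force: 30.0
```

```bash
python3 go.py .5451 .0905 .24 4.8
```

```text
pos [0.6176 0.283  0.24  ] head -5.7 shift [-0.1987 -0.0531  0.0004] spin -0.1831 j7 -0.81 F [-0.2  0.1 -0.8] t 35.5
```

Emit:
{"method": "jog_arm", "body": {"moves": [[-0.03,-0.008,0,-0.03],[-0.07,-0.019,0,-0.07],[-0.11,-0.029,0,-0.12],[-0.15,-0.04,0,-0.16],[-0.185,-0.05,0,-0.183],[-0.2,-0.053,0,-0.183],[-0.2,-0.053,0,-0.183],[-0.2,-0.053,0,-0.183]]}}

```text
clock: 36.5
position: [0.5458, 0.0913, 0.241]
ee_rot: [-2.125, -2.313, -0.001]
force: [-0.4, 0.0, -1.7]
width: 0.082
gripper_force: 30.0
```

```bash
python3 go.py .5451 .0905 .0945 4.8
```

```text
pos [0.5458 0.0913 0.241 ] head 4.9 shift [-0.0009 -0.0008  0.1465] spin 0.0011 j7 -0.37 F [-0.4  0.  -1.7] t 36.5
```

Emit:
{"method": "jog_arm", "body": {"moves": [[-0.001,-0.001,0.03,0],[-0.001,-0.001,0.06,0],[-0.001,-0.001,0.09,0],[-0.001,-0.001,0.105,0],[-0.001,-0.001,0.105,0],[-0.001,-0.001,0.111,0],[-0.001,-0.001,0.117,0],[-0.001,-0.001,0.123,0],[-0.001,-0.001,0.123,0]]}}

```text
clock: 37.62
position: [0.5444, 0.0884, 0.1178]
ee_rot: [-2.127, -2.312, 0.001]
force: [0.5, 1.0, -1.7]
width: 0.085
gripper_force: 30.0
```

Emit:
{"method": "jog_arm", "body": {"moves": [[0,0,0.004,0],[0,0,0.009,0],[0,0,0.014,0],[0,0,0.018,0],[0,0,0.022,0],[0,0,0.024,0],[0,0,0.024,0]]}}

```text
clock: 38.5
position: [0.5446, 0.0885, 0.0941]
ee_rot: [-2.127, -2.312, 0.0]
force: [1.2, 0.5, -1.0]
width: 0.086
gripper_force: 30.0
```

Emit:
{"method": "jog_arm", "body": {"moves": [[0,0,0,0],[0,0,0,0],[0,0,0,0],[0,0,-0.01,0],[0,0,-0.03,0],[0,0,-0.06,0],[0,0,-0.1,0],[0,0,-0.14,0],[0,0,-0.145,0],[0,0,-0.145,0]], "hand": 0.03}}

```text
clock: 39.75
position: [0.5447, 0.0885, 0.2396]
ee_rot: [2.126, 2.312, 0.001]
force: [-0.6, -0.4, -0.2]
width: 0.327
gripper_force: 0.0
```

```bash
python3 go.py .4585 .2945 .24 -5.7; python3 sc.py
```

```text
pos [0.5447 0.0885 0.2396] head 4.8 shift [ 0.2125 -0.0687 -0.0005] spin 0.183 j7 -0.37 F [-0.6 -0.4 -0.2] t 39.75
wood [188 147] 339 [ 555.2 -378.2] [24.9 77.3] 101.1 z [37.2 78.5 85.9]
pad [193 163] 475 [ 549.4 -375.3] [ 92.6 120.6] 100.9 z [-1.3  3.7 14.1]
```

Emit:
{"method": "jog_arm", "body": {"moves": [[0.03,-0.01,0,0.03],[0.07,-0.023,0,0.07],[0.11,-0.036,0,0.12],[0.15,-0.049,0,0.16],[0.19,-0.062,0,0.183],[0.2125,-0.0687,0,0.183],[0.2125,-0.0687,0,0.183],[0.2125,-0.0687,0,0.183]], "hand": 0.038}}

```text
clock: 40.8
position: [0.4588, 0.2932, 0.2383]
ee_rot: [2.33, 2.107, -0.003]
force: [-0.9, -0.7, 0.4]
width: 0.41
gripper_force: 0.0
```

```bash
python3 go.py .4585 .2945 .106 -5.7 .498 .2905 .106 -5.7; python3 - <<'E'
from h import *
im,R,t=shot("scene"); im["color"]=im["color"][150:310,290:480]; save(im,"r3.png",4)
E
```

```text
pos [0.4588 0.2932 0.2383] head -5.7 shift [ 0.0015 -0.0003  0.1323] spin -0.0009 j7 -0.97 F [-0.9 -0.7  0.4] t 40.8
pos [0.4588 0.2932 0.2383] head -5.7 shift [0.0015 0.0394 0.1323] spin -0.0009 j7 -0.97 F [-0.9 -0.7  0.4] t 40.8
```

View pics/r3.png

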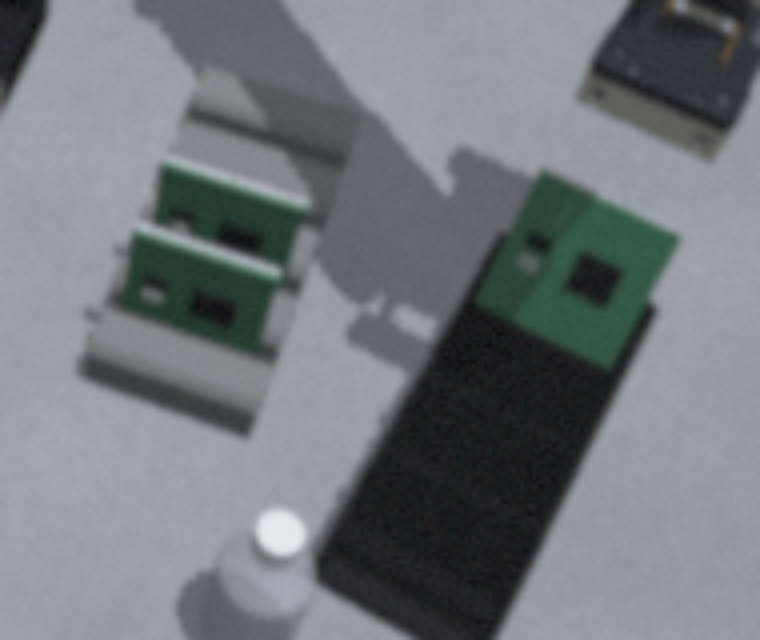

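Two boards stand in the rack (230,215 and 205,290). The last one is at (580,270).

Emit:
{"method": "jog_arm", "body": {"moves": [[0.001,0,0.04,0],[0.001,0,0.08,0],[0.001,0,0.105,0],[0.001,0,0.118,0],[0.001,0,0.128,0],[0.001,0,0.1325,0],[0.001,0,0.1325,0]]}}

```text
clock: 41.72
position: [0.4588, 0.2956, 0.107]
ee_rot: [2.329, 2.108, 0.001]
force: [0.0, -0.9, 0.1]
width: 0.419
gripper_force: 0.0
```

Emit:
{"method": "jog_arm", "body": {"moves": [[0,0.005,0,0],[0,0.01,0,0],[0,0.015,0,0],[0,0.02,0,0],[0,0.025,0,0],[0,0.03,0,0],[0,0.035,0,0],[0,0.0395,0,0],[0,0.0395,0,0],[0,0.0395,0,0]]}}

```text
clock: 42.98
position: [0.4977, 0.2916, 0.1067]
ee_rot: [-2.329, -2.108, 0.0]
force: [-0.6, -0.1, 0.2]
width: 0.411
gripper_force: 0.1
```

Emit:
{"method": "jog_arm", "body": {"moves": [[0,0,0,0],[0,0,0,0],[0,0,0,0],[0,0,0,0],[0,0,0,0],[0,0,0,0],[0,0,0,0]], "hand": 0.0}}

```text
clock: 43.85
position: [0.4984, 0.2916, 0.1068]
ee_rot: [2.329, 2.108, 0.001]
force: [4.7, -0.0, -1.9]
width: 0.085
gripper_force: 30.0
```

Emit:
{"method": "jog_arm", "body": {"moves": [[0,0,-0.01,0],[0,0,-0.03,0],[0,0,-0.06,0],[0,0,-0.09,0],[0,0,-0.12,0],[0,0,-0.135,0],[0,0,-0.135,0],[0,0,-0.135,0]]}}

```text
clock: 44.85
position: [0.4973, 0.2911, 0.2405]
ee_rot: [-2.329, -2.108, 0.003]
force: [-0.6, 0.1, -1.3]
width: 0.085
gripper_force: 30.0
```

```bash
python3 go.py .491 .086 .24 4.8
```

```text
pos [0.4973 0.2911 0.2405] head -5.7 shift [-0.2047  0.0141  0.0007] spin -0.1832 j7 -0.93 F [-0.6  0.1 -1.3] t 44.85
```

Emit:
{"method": "jog_arm", "body": {"moves": [[-0.03,0.002,0,-0.03],[-0.07,0.005,0,-0.07],[-0.11,0.008,0,-0.12],[-0.15,0.01,0,-0.16],[-0.185,0.013,0,-0.183],[-0.205,0.014,0,-0.183],[-0.205,0.014,0,-0.183],[-0.205,0.014,0,-0.183]]}}

```text
clock: 45.85
position: [0.4911, 0.0872, 0.2412]
ee_rot: [-2.125, -2.312, 0.0]
force: [0.7, 0.6, -1.2]
width: 0.084
gripper_force: 30.0
```

```bash
python3 go.py .4911 .086 .0945 4.8
```

```text
pos [0.4911 0.0872 0.2412] head 4.8 shift [-0.0013  0.      0.1467] spin 0.0006 j7 -0.36 F [ 0.7  0.6 -1.2] t 45.85
```

Emit:
{"method": "jog_arm", "body": {"moves": [[-0.001,0,0.03,0],[-0.001,0,0.06,0],[-0.001,0,0.09,0],[-0.001,0,0.105,0],[-0.001,0,0.105,0],[-0.001,0,0.111,0],[-0.001,0,0.117,0],[-0.001,0,0.123,0],[-0.001,0,0.123,0]]}}

```text
clock: 46.98
position: [0.4913, 0.0851, 0.1184]
ee_rot: [-2.127, -2.312, 0.001]
force: [-0.2, -0.2, -2.0]
width: 0.088
gripper_force: 30.0
```

Emit:
{"method": "jog_arm", "body": {"moves": [[0,0,0.004,0],[0,0,0.009,0],[0,0,0.014,0],[0,0,0.018,0],[0,0,0.022,0],[0,0,0.0235,0],[0,0,0.0235,0]]}}

```text
clock: 47.85
position: [0.4915, 0.0852, 0.0951]
ee_rot: [-2.127, -2.312, 0.0]
force: [0.1, 0.4, -1.7]
width: 0.082
gripper_force: 30.0
```

Release, then retreat to a clear spot towards +y for a full check.

Emit:
{"method": "jog_arm", "body": {"moves": [[0,0,0,0],[0,0,0,0],[0,0,0,0],[0,0,-0.01,0],[0,0,-0.03,0],[0,0,-0.06,0],[0,0,-0.1,0],[0,0,-0.14,0],[0,0,-0.15,0],[0.04,0,-0.15,0],[0.09,0,-0.15,0],[0.14,0,-0.15,0],[0.19,0,-0.15,0],[0.24,0,-0.15,0],[0.28,0,-0.15,0],[0.3,0,-0.15,0],[0.3,0,-0.15,0],[0.3,0,-0.15,0]], "hand": 0.03}}

```text
clock: 50.1
position: [0.4672, 0.3825, 0.2449]
ee_rot: [2.128, 2.31, -0.002]
force: [-0.6, -0.5, -0.3]
width: 0.33
gripper_force: 0.0
```

```bash
python3 sc.py; python3 - <<'E'
from h import *
from m import blobs
for n in("scene","top"):
    im,R,t=shot(n);P=cloud(im,R,t);hsv=cv2.cvtColor(im["color"],cv2.COLOR_RGB2HSV); H,S,V=[hsv[...,i].astype(int) for i in range(3)]
    near=(P[...,0]>.35)&(P[...,0]<.7)&(P[...,1]>-.25)&(P[...,1]<.2)
    blobs(n+" top",near&(P[...,1]>0),P,.108,.2,8)
    blobs(n+" green",near&(P[...,1]<0)&(H>35)&(H<90)&(S>60),P,.0,.2,4)
    save(im,n+"9.png")
E
```

```text
wood [188 147] 237 [ 555.1 -379.3] [23.1 78.8] 100.7 z [38.2 81.7 86.6]
pad [193 163] 487 [ 549.5 -376.1] [ 95.  122.3] 100.9 z [-1.7  3.4 14.1]
scene top [355 181] 199 [493.   85.1] [13.9 89.8] 94.7 z [108.5 117.3 122.5]
scene top [348 197] 200 [546.   88.5] [13.  89.2] 95.6 z [108.3 117.8 122.5]
scene top [341 214] 203 [600.8  92.8] [11.7 89.6] 93.4 z [108.5 117.9 122.3]
top top [199 182] 85 [596.6  92.6] [ 8.5 89.2] 95.2 z [110.  118.8 123.2]
top top [201 199] 84 [542.8  87.1] [ 8.5 87.9] 94.8 z [108.5 118.7 123.9]
top top [202 216] 75 [489.6  83.3] [ 7.9 87.6] 94.8 z [113.2 118.9 123.2]
top green [291 222] 27 [ 466.9 -203. ] [11.  20.6] 178.4 z [ 5.  11.9 16.9]
top green [266 222] 29 [ 467.8 -119. ] [13.7 20.6] 89.4 z [ 3.2 11.3 18.3]
top green [280 222] 28 [ 467.3 -167.3] [13.7 20.7] 89.2 z [ 0.9 10.8 15.5]
```

View pics/scene9.png

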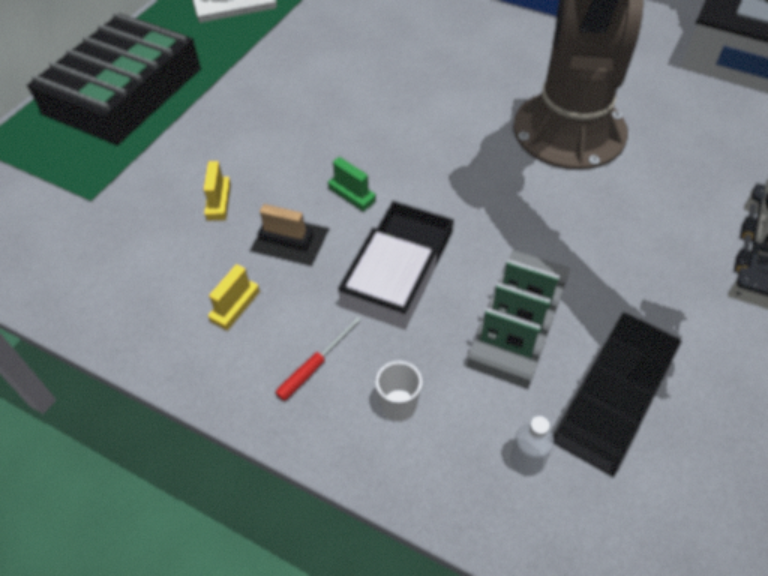

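The three boards stand in the rack (530,280; 520,302; 510,335) with their tops at 120 mm. The scraper is on its pad (283,225), the plate is clear, and the bystanders have not moved. I hand the job in.

```bash
python3 -c "
from cell import arm
print(arm.sign_off())"
```

```text
the job is handed in; nothing more can be done
None
```

The job is handed in, with no verdict returned: all three tabs are in the tray, the scraper is upright on its pad (put back once more after it was knocked), and all three boards stand in the rack.

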